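Unlatch the sample cassette from its dock

ROBOT

A 6-joint arm with a two-finger parallel gripper is mounted at the origin on the work surface. World frame = base frame: x ahead of the robot, y to its left, z up, the work surface at z = 0. Lengths are in m, angles in degrees, forces in N, time in s.
With the tool pointing down it reaches from about 0.35 to 0.875 m from the base axis. Payload 4.2 kg.
Tool frame: the origin (TCP) lies midway between the tips of the shut fingers; the grasp point (between the pads) lies 19 mm behind it; z points along the fingers, y is the line along which they close (so a half turn about z gives the same grasp; the last joint's range is limited). The gripper opens to 87 mm and grips with 3 to 60 N. Pads are 19 mm wide; open, the fingers measure 117 mm over their backs; the gripper's body (75 mm by 190 mm) begins 51 mm behind the grasp point.
Start: joints at [90.103, 22.042, 0.453, 0, -68.411, -14.817], TCP at [0.159, 0.604, 0.223] pointing down, gripper open.
Joint ranges: [-179.83, 179.83], [-69.29, 118.12], [-61.27, 80.66], [-181.25, 117.63], [-171.15, -9.14], [-177.46, 177.46]. Speed limits (degrees/s): [159.86, 159.86, 180, 180, 180, 180].

INTERFACE

Orientations are given as [roll, pitch, yaw] about the fixed x, y, z axes, in that order (R = Rz(yaw) Ry(pitch) Rx(roll)).
In Python, from workcell import env gives the robot as it stands. Calls block until the motion is done:
- env.goto(position, orientation): joint-space move of the TCP to a pose.
- env.move_straight(position, rotation=None, rate=0.15, force_limit=None): straight line of the TCP; rotation=None keeps the orientation; rate is the mean speed in m/s. With force_limit (N) it stops when the force on the tool has changed by that much, and returns True; else False.
- env.set_joints(angles): joint-space move.
- env.gripper_to(opening, grasp_force=None): opening from 0.0 (shut) to 1.0 (fully open); grasp_force is the grip in N (None keeps the last); returns when the fingers have stopped.
- env.dwell(seconds).
- env.inverse_kinematics(position, orientation): joint angles nearest the present ones, or None.
- env.read_state(): the state.
- env.grab_frame(name): name is "side" or "top" or "wrist"; returns a dict with "image" (400x640x3 uint8, blue, green, red), "fx", "fy", "cx", "cy" (pixels), "position" and "orientation" of the camera in the world. Camera axes: x right, y up, looking along -z (the intrinsics and any distortion apply to the point x, -y, -z); pixel columns grow to the right and rows downward; lengths in m; the calibration is good to about 2 mm. A picture is of the moment at which its call begins. There is no depth.
A pose or a line that the arm cannot do raises env.Unreachable and nothing moves.
- env.close_job(): hands the job in; it is judged then, once.
Trained networks look in a picture, given as the dict that the camera call returned (one of the last four; its "shot" number tells which), for a name from the list of things; names that differ only in an ending like _2 or _b are one class to them, and where a whole thing is asked for, a point or a joint stands for the part that bears it (a point fixed in the world has none). Each returns a list of dicts, best first, with "score" (0 to 1); they miss things now and then, are a little off and sometimes report something else, mostly with a low value. They report only what shows in the picture. A call takes as long as a camera call.
- env.search_frame(picture, thing): "xyz" ([x, y, z] in m, in world coordinates, good to about 4 mm: the middle of the surface that is visible of it).
- env.trace(picture, thing): "mask" (400x640 bool, what is visible of it).
The state is a dict: "clock": time; "joint_positions": joint angles; "qvel": joint speeds; "joint_torque": joint torques, N m; "position": TCP position; "tool_rot": TCP orientation; "force": force on the tool from outside, world axes, zero at the start; "wrist_torque": the same for the moment, N m; "opening": opening from 0.0 (shut) to 1.0 (fully open); "finger_force": force on a finger pad.
Only numpy, scipy, OpenCV 4.12 (cv2) and the standard library are available. Lean on these libraries where they do the work, as an engineer would, in place of code of your own. Each camera call takes 0.05 s, during which the arm holds its last target. There are 200 camera calls.

TASK

The sample cassette is latched in its white docking station under a grey cover. Take the cover by its upright grip and set it level on the narrow raised steel rest, centred and lengthwise along it, and let go; then pinch the cassette's two sprung side catches together, lift the cassette out at least 10 cm straight up and finish still holding it there, level and still, with both catches squeezed fully in. Leave the bottle and the jar that stand between dock and rest where they are.

Things in the scene. Friction and masses are not known exactly. Their poses are not given: they have to be found in the camera images.
- dock: white docking station, blue foot, fixed, 176 x 130 x 52 mm (x, y, z); origin: centre of the underside, z up, x along the cassette. A pocket in its flat top (deck 52 mm above the bench) seats the cassette 30 mm above the bench. On either side a 5 mm lip, flush with the deck, hooks over the catch tooth and blocks lifting until both catches are in. Nothing on it is above the deck.
- cassette: white plastic cassette with two grey side catches, loose, 0.2 to 0.35 kg, 110 x 42 x 60 mm (x, y, z), 56 mm in y over the free catches, 44 mm squeezed in; origin: centre of the underside, z up. Seated, its axes are parallel to the dock's, its underside is 30 mm and its top 90 mm above the bench. Pinched across y, it hangs well by its catches.
- catch_left_pad (a point): middle of the outer face of the +y catch: a grey paddle midway along the cassette's long side, 32 mm long (x) and 31 mm high, from 5 to 36 mm above the deck when seated; this point is 28 mm from the cassette's middle in y and 42.5 mm above its underside. Pinch both paddles from above, tips no lower than the deck.
- catch_right_pad (a point): the same on the -y catch
- catch_left (a joint): travel of the +y catch: 0 free (outward), 0.006 m fully squeezed in (tooth free of the lip from about 4.5 mm); its spring pushes out with about 2 N when free, 8 N when fully in
- catch_right (a joint): the same for the catch at the cassette's -y side
- cover: grey plastic cover, loose, about 70 g: plate 104 x 40 x 6 mm (x, y, z) with an upright grip in its middle, 44 mm long (x), 10 mm thick (y), its top 50 mm above the underside. Origin: centre of the underside, z up. It starts lying loosely on the cassette, lengthwise, underside 90 mm above the bench; pinch the grip across y.
- rest: narrow raised steel rest, fixed to the bench: foot 120 x 90 x 10 mm, an upright web, and on it a flat level bar 110 mm long (x) and 24 mm wide (y) whose top is 100 mm above the bench. Origin at the centre of the foot's underside, z up. The cover stands on the bar by balance alone.
- bottle: bystander: closed amber bottle, 52 mm in diameter, 115 mm high, origin under its centre; leave alone
- reagent_jar: bystander: white jar, 48 mm in diameter, 60 mm high, origin under its centre; leave alone

How it is judged (in metres and radians):
On the way:
1. the cover lies level on the rest, let go, with the cassette still seated in the dock (y of cover in the frame of rest between -0.012 and 0.012 m and x of cover in the frame of rest between -0.03 and 0.03 m and z of cover in the frame of rest between 0.094 and 0.106 m and angle between cover's own z axis and vertical below 0.1 rad and angle between the x axis of cover and the x axis of rest, either way round below 0.35 rad and contact force between cover and rest above 0.2 N and contact force between cover and the fingers below 0.1 N and z of cassette in the frame of dock below 0.036 m), for 0.2 s.
At the end, for the whole second after the job is handed in: Cover let go on the rest: within 12 mm across, 30 mm along, 0.35 rad of lengthwise, 0.1 rad of level. Cassette in the fingers: both catches in by over 4.5 mm, raised 85 mm or more, within 60 mm of the dock centre in x and y, level within 0.2 rad, still, clear of the dock (y of cover in the frame of rest between -0.012 and 0.012 m and x of cover in the frame of rest between -0.03 and 0.03 m and z of cover in the frame of rest between 0.094 and 0.106 m and angle between cover's own z axis and vertical below 0.1 rad and angle between the x axis of cover and the x axis of rest, either way round below 0.35 rad and contact force between cover and rest above 0.2 N and contact force between cover and the fingers below 0.1 N and z of cassette in the frame of dock above 0.115 m and angle between cassette's own z axis and vertical below 0.2 rad and value of joint each of catch_left, catch_right above 0.0045 m and contact force between cassette and the fingers above 3 N and contact force between cassette and dock below 0.1 N and linear speed of cassette below 0.03 m/s and x of cassette in the frame of dock between -0.06 and 0.06 m and y of cassette in the frame of dock between -0.06 and 0.06 m); the arm keeps its last pose, push and grip.
It fails at once if the cover is dropped below the dock's top (height (world z) of cover below 0.05 m).
It fails at once if a bystander is knocked over or pushed more than 30 mm (distance of any of bottle, reagent_jar from where it was at the start of the episode above 0.03 m or angle between any of bottle, reagent_jar's own z axis and vertical above 0.4 rad).
It also fails if it takes over 56 s, if anything falls off the work surface, if the arm or the gripper's body presses on something with over 40 N, if the wrist force passes 120 N, or if a joint passes its speed limit or range.

## Working session

There is one attempt and no reset: what is moved stays moved. The work goes in short steps, each a Python script; the robot and the scene stay as the last script left them, time stands still between calls to the robot, and variables do not carry over. Pictures are saved under pics/ and viewed, at most 10 in all, crops included, and the job is handed in when it is done.

```bash
mkdir -p pics
cat > h.py <<'E'
import numpy as np, cv2
from workcell import env
from scipy.spatial.transform import Rotation as R
THINGS=["dock","cassette","cover","rest","bottle","reagent_jar","catch_left_pad","catch_right_pad"]
def cam(p):
    o=np.array(p["orientation"],float)
    M=o if o.shape==(3,3) else R.from_euler('xyz',o,degrees=True).as_matrix()
    return M,np.array(p["position"])
def px2plane(p,uv,z):
    M,c=cam(p); uv=np.atleast_2d(uv).astype(float)
    d=np.c_[(uv[:,0]-p["cx"])/p["fx"],-(uv[:,1]-p["cy"])/p["fy"],-np.ones(len(uv))]@M.T
    return c+d*((z-c[2])/d[:,2])[:,None]
def proj(p,X):
    M,c=cam(p); q=(np.atleast_2d(X)-c)@M
    return np.c_[p["cx"]-p["fx"]*q[:,0]/q[:,2],p["cy"]+p["fy"]*q[:,1]/q[:,2]]
def tri(obs):
    A=np.zeros((3,3));b=np.zeros(3)
    for p,uv in obs:
        M,c=cam(p); d=px2plane(p,uv,c[2]-1)[0]-c; d/=np.linalg.norm(d); P=np.eye(3)-np.outer(d,d); A+=P;b+=P@c
    return np.linalg.solve(A,b)
E
python3 - <<'E'
from h import *
for n in ["side","top","wrist"]:
    p=env.grab_frame(n); cv2.imwrite(f"pics/{n}0.png",p["image"])
    print(n,{k:v for k,v in p.items() if k!="image"})
    for t in THINGS:
        r=env.search_frame(p,t)
        m=env.trace(p,t)
        print(t,[(np.round(a["xyz"],3).tolist(),round(a["score"],2)) for a in r[:2]], [(round(a["score"],2),int(a["mask"].sum()),cv2.minAreaRect(np.argwhere(a["mask"])[:,::-1].astype(np.float32))) for a in m[:1]])
E
```

```text
side {'fx': 441.97579107845286, 'fy': 441.97579107845286, 'cx': 323.92105283372535, 'cy': 203.6962673928272, 'position': array([0.30544732, 0.76473839, 0.59812422]), 'orientation': array([  57.15314242,    1.35018141, -165.01536706]), 'shot': 1}
dock [([0.478, 0.299, 0.052], 0.56), ([0.494, 0.247, 0.097], 0.48)] [(0.73, 5440, ((298.92041015625, 306.4297180175781), (113.84220886230469, 77.57003021240234), 10.491477012634277))]
cassette [([0.492, 0.261, 0.076], 0.57)] [(0.89, 1137, ((299.67425537109375, 294.6669921875), (68.5201644897461, 26.336444854736328), 2.602562189102173))]
cover [([0.498, 0.246, 0.096], 0.64)] [(0.79, 1497, ((302.2340393066406, 271.4839172363281), (62.89551544189453, 32.3017692565918), 11.592175483703613))]
rest [([0.523, -0.203, 0.037], 0.63)] [(0.77, 1532, ((346.84979248046875, 173.4152374267578), (49.48978042602539, 44.281761169433594), 11.003539085388184))]
bottle [([0.446, 0.005, 0.056], 0.64)] [(0.95, 1069, ((359.0, 216.0), (54.0, 24.0), 90.0))]
reagent_jar [([0.618, 0.026, 0.037], 0.64)] [(0.71, 611, ((280.5, 220.0), (32.0, 21.0), 90.0))]
catch_left_pad [
[... 806 characters left out ...]
125), (44.14932632446289, 61.09531021118164), 9.039482116699219))]
bottle [([0.451, -0.011, 0.083], 0.82)] [(0.72, 626, ((322.0, 245.0), (28.0, 26.0), 90.0))]
reagent_jar [([0.62, 0.012, 0.058], 0.87)] []
catch_left_pad [] []
catch_right_pad [([0.499, 0.217, 0.089], 0.58)] [(0.73, 147, ((201.0, 219.0), (16.0, 8.0), 90.0))]
wrist {'fx': 285.30168620316397, 'fy': 285.30168620316397, 'cx': 317.2140229089659, 'cy': 202.36095281665044, 'position': array([0.22352813, 0.58762379, 0.38371813]), 'orientation': array([-1.43056826e+01, -4.41623321e-02, -1.04703333e+02]), 'shot': 3}
dock [] []
cassette [] []
cover [] []
rest [] []
bottle [] []
reagent_jar [] []
catch_left_pad [] []
catch_right_pad [] []
```

View pics/top0.png

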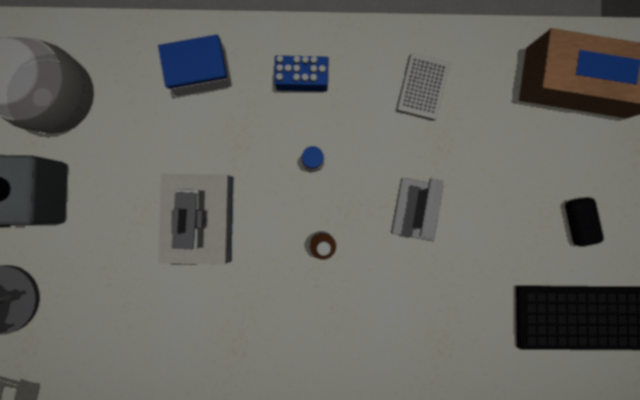

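View pics/side0.png

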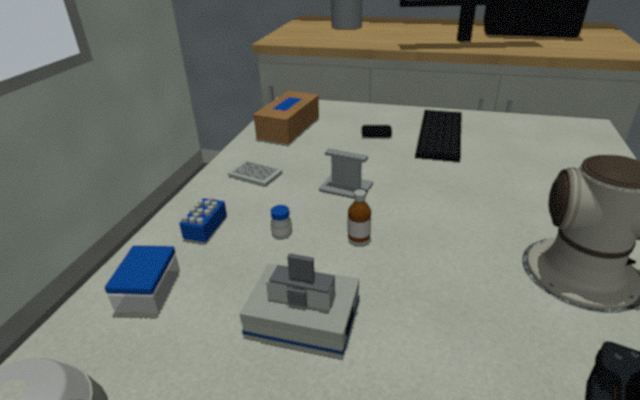

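Top view: dock near (195,219) with cover and grip on it, jar (312,158), bottle (322,245), rest (418,208) with its bar around (430,208), turned ~9°. Side view agrees (rest bar at (347,155), cover grip at (300,268)). Now close wrist views of both.

Run:
```python
from h import *
s=env.read_state(); print(s["tool_rot"],s["position"],s["force"],s["opening"])
T=R.from_euler('xyz',s["tool_rot"],degrees=True).as_matrix()
p=env.grab_frame("wrist"); M,c=cam(p)
print("cam in tool",T.T@(c-s["position"]), T.T@M)
for i,(pos,yaw) in enumerate([((.5,.24,.30),0),((.5,.24,.30),180),((.5,-.2,.30),0),((.5,-.2,.30),180)]):
    print(i,env.inverse_kinematics(pos,[180,0,yaw]))
```

```text
[ 1.79999865e+02  2.44909305e-03 -1.47135151e+01] [0.15870595 0.60448845 0.22254231] [ 0.44861505 -0.8231215  -0.22158717] 0.9989676063697629
cam in tool [ 6.69730657e-02 -1.51707588e-04 -1.61179173e-01] [[ 1.77686986e-04  9.69001738e-01  2.47053842e-01]
 [ 9.99999690e-01  1.74677769e-05 -7.87736127e-04]
 [-7.67633157e-04  2.47053905e-01 -9.69001434e-01]]
0 [ 4.23868474e+01  1.25466891e+01 -1.94454384e+00  2.54444375e-14
 -7.55087671e+01  4.76131526e+01]
1 [ 4.23868474e+01  1.25466891e+01 -1.94454384e+00 -2.54444375e-14
 -7.55087671e+01 -1.32386847e+02]
2 [-4.53943570e+00  1.08927845e+01 -4.06363249e+00  2.54444375e-14
 -7.50435830e+01  9.45394357e+01]
3 [-4.53943570e+00  1.08927845e+01 -4.06363249e+00 -2.54444375e-14
 -7.50435830e+01 -8.54605643e+01]
```

```bash
cat >> h.py <<'E'
def look(name,things,shots):
    out={t:[] for t in things}
    for i,(pos,yaw) in enumerate(shots):
        env.goto(pos,[180,0,yaw]); env.dwell(.1)
        p=env.grab_frame("wrist"); cv2.imwrite(f"pics/{name}{i}.png",p["image"])
        for t in things:
            r=env.search_frame(p,t); m=env.trace(p,t)
            print(i,t,[(np.round(a["xyz"],3).tolist(),round(a["score"],2)) for a in r[:2]],[(round(a["score"],2),int(a["mask"].sum()),np.round(np.argwhere(a["mask"]).mean(0)[::-1],1)) for a in m[:1]])
        np.save(f"pics/{name}{i}.npy",{k:v for k,v in p.items()},allow_pickle=True)
def load(n): return np.load(f"pics/{n}.npy",allow_pickle=True).item()
E
python3 - <<'E'
from h import *
s=env.read_state(); env.move_straight([.159,.604,.35],rate=.25)
look("d",["dock","cassette","cover"],[((.47,.28,.29),0),((.47,.17,.29),0)])
look("r",["rest"],[((.49,-.15,.29),0),((.49,-.26,.29),0)])
print(env.read_state()["clock"])
a=np.vstack([np.hstack([cv2.imread(f"pics/{n}{i}.png")[:,120:520] for i in (0,1)]) for n in "dr"])
cv2.imwrite("pics/mont.png",cv2.resize(a,(600,600)))
for n in "dr": cv2.imwrite(f"pics/m_{n}.png",np.hstack([cv2.imread(f"pics/{n}{i}.png")[:,120:520] for i in (0,1)]))
E
```

```text
0 dock [([0.511, 0.247, 0.054], 0.58)] [(0.6, 8835, array([344.4, 150.6]))]
0 cassette [([0.509, 0.243, 0.087], 0.89), ([0.5, 0.216, 0.086], 0.54)] [(0.65, 722, array([347.7, 149.7]))]
0 cover [([0.499, 0.245, 0.093], 0.89)] [(0.83, 2655, array([346.6, 161. ]))]
1 dock [([0.512, 0.223, 0.057], 0.82)] [(0.84, 8702, array([268.4, 150.9]))]
1 cassette [([0.506, 0.22, 0.094], 0.67)] [(0.9, 819, array([274.2, 153. ]))]
1 cover [([0.501, 0.24, 0.095], 0.78)] [(0.93, 2652, array([258.5, 161.8]))]
0 rest [([0.529, -0.201, 0.012], 0.71)] [(0.95, 4866, array([359.4, 152.6]))]
1 rest [([0.525, -0.216, 0.01], 0.93)] []
8.5667
```

View pics/m_d.png

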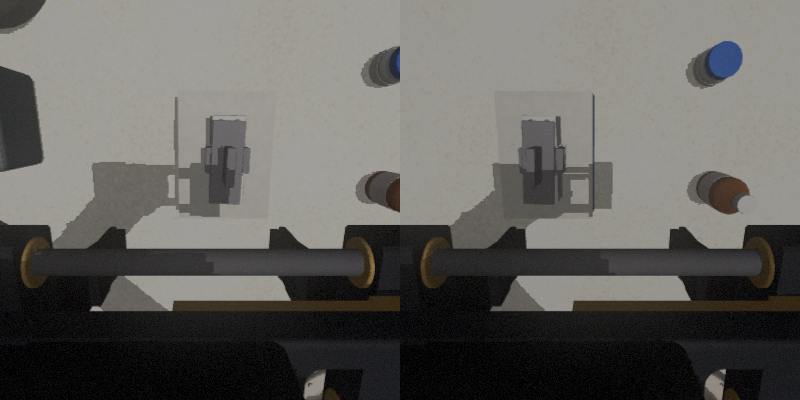

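View pics/m_r.png

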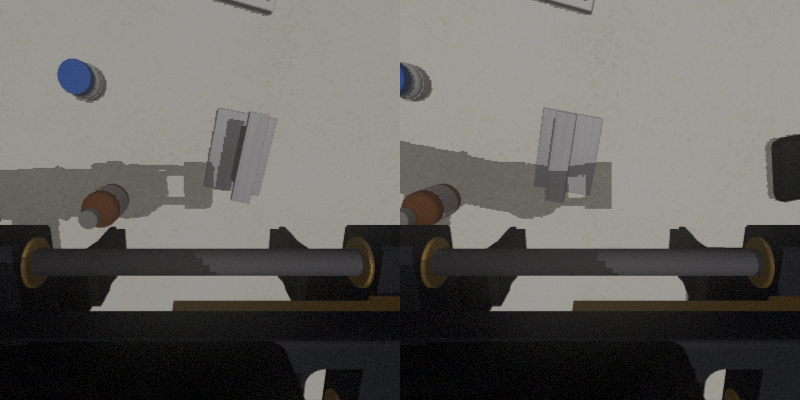

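```bash
cat >> h.py <<'E'
from scipy.optimize import minimize
def box(x0,x1,y0,y1,z0,z1): return np.array([[x,y,z] for x in (x0,x1) for y in (y0,y1) for z in (z0,z1)])
def cbox(l,w,z0,z1): return box(-l/2,l/2,-w/2,w/2,z0,z1)
MOD={"cover":[cbox(.104,.04,0,.006),cbox(.044,.01,0,.05)],
     "rest":[cbox(.12,.09,0,.01),cbox(.08,.01,0,.1),cbox(.11,.024,.092,.1)],
     "dock":[cbox(.176,.13,0,.052)],
     "cassette":[cbox(.11,.042,0.022,.06),cbox(.032,.056,.027,.058)]}
def world(q,B): # q=x,y,z,yaw(rad)
    return B@R.from_euler('z',q[3]).as_matrix().T+np.array(q[:3])
def sil(p,q,mod):
    S=2
    m=np.zeros((400*S,640*S),np.uint8)
    for B in mod:
        h=cv2.convexHull(proj(p,world(q,B)).astype(np.float32))
        cv2.fillConvexPoly(m,np.round((h*S+S/2-.5)*16).astype(np.int32),255,shift=4)
    return cv2.resize(m,(640,400),interpolation=cv2.INTER_AREA)/255.
def fit(views,mod,q0,free=(0,1,2,3)):
    sc=np.array([.01,.01,.01,.1]); free=list(free)
    def cost(d):
        q=np.array(q0,float); q[free]+=d*sc[free]
        return sum(np.abs(sil(p,q,mod)-m).sum()/m.sum() for p,m in views)/len(views)
    best=None
    for k in range(3):
        r=minimize(cost,np.zeros(len(free)) if best is None else best.x,method="Nelder-Mead",options=dict(initial_simplex=None if 0 else (np.zeros(len(free)) if best is None else best.x)+np.vstack([np.zeros(len(free)),np.eye(len(free))*(1.5/(k+1))]),xatol=.01,fatol=1e-5))
        best=r
    q=np.array(q0,float); q[free]+=best.x*sc[free]
    return q,best.fun
def overlay(p,q,mod,col=(0,0,255),img=None):
    img=p["image"].copy() if img is None else img
    for B in mod:
        P=proj(p,world(q,B))
        for i in range(8):
            for j in range(i):
                if bin(i^j).count("1")==1: cv2.line(img,*[tuple(int(v) for v in np.round(P[k]*8)) for k in (i,j)],col,1,cv2.LINE_AA,3)
    return img
E
python3 - <<'E'
from h import *
P={n:load(n) for n in ("d0","d1","r0","r1")}
def mask(n,t):
    m=env.trace(P[n],t); return m[0]["mask"] if m and m[0]["score"]>.4 else None
M={}
for n,t in [("d0","cover"),("d1","cover"),("d0","dock"),("d1","dock"),("d0","cassette"),("d1","cassette"),("r0","rest"),("r1","rest")]:
    m=mask(n,t); M[n,t]=m; print(n,t,None if m is None else m.sum())
np.save("pics/masks.npy",M)
cv=[(P[n],M[n,"cover"].astype(float)) for n in ("d0","d1") if M[n,"cover"] is not None]
qc,f=fit(cv,MOD["cover"],[.5,.235,.09,0]); print("cover",qc.round(4),np.degrees(qc[3]),f)
for v in cv: q,f=fit([v],MOD["cover"],[.5,.235,.09,0],(0,1,3)); print("  single z=.09",q.round(4),f)
dk=[]
for n in ("d0","d1"):
    ms=[M[n,t] for t in ("dock","cover","cassette") if M[n,t] is not None]
    dk.append((P[n],np.any(ms,axis=0).astype(float)))
md=MOD["dock"]+[b+[0,0,.03] for b in MOD["cassette"]]+[b+[0,0,.09] for b in MOD["cover"]]
qd,f=fit(dk,md,[.5,.235,0,0],(0,1,3)); print("dock",qd.round(4),f)
rs=[(P[n],M[n,"rest"].astype(float)) for n in ("r0","r1") if M[n,"rest"] is not None]
qr,f=fit(rs,MOD["rest"],[.53,-.21,0,-.15],(0,1,2,3) if len(rs)>1 else (0,1,3)); print("rest",qr.round(4),f)
np.save("pics/q.npy",[qc,qd,qr])
I=[]
for n in ("d0","d1","r0","r1"):
    im=cv2.resize(P[n]["image"],None,fx=1,fy=1)
    if n[0]=="d": im=overlay(P[n],qc,MOD["cover"]); im=overlay(P[n],qd,MOD["dock"],(255,0,0),im); c=[340 if n=="d0" else 262,155]
    else: im=overlay(P[n],qr,MOD["rest"]); c=[360 if n=="r0" else 290,155]
    I.append(cv2.resize(im[c[1]-70:c[1]+70,c[0]-70:c[0]+70],(300,300),interpolation=cv2.INTER_CUBIC))
cv2.imwrite("pics/ov.png",np.vstack([np.hstack(I[:2]),np.hstack(I[2:])]))
E
```

```text
d0 cover 2655
d1 cover 2652
d0 dock 8835
d1 dock 8702
d0 cassette 722
d1 cassette 819
r0 rest 4866
r1 rest None
cover [ 0.496   0.2444  0.085  -0.0364] -2.083194888194585 0.04530536094080754
  single z=.09 [ 0.4964  0.2446  0.09   -0.0363] 0.05628595694398286
  single z=.09 [ 0.496   0.2437  0.09   -0.0359] 0.05827640256706001
dock [ 0.4988  0.2417  0.     -0.0016] 0.02929585836923358
rest [ 0.5225 -0.2132  0.     -0.178 ] 0.030872883473159092
```

View pics/ov.png

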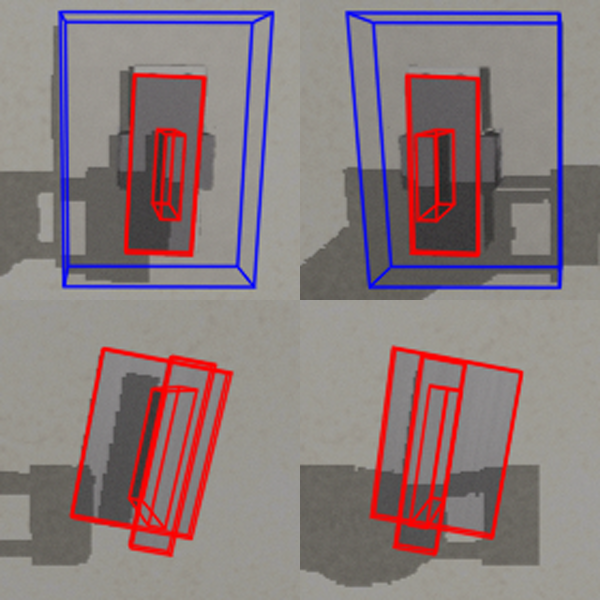

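Overlays fit: the rest (fit in one view, bar at 0.100) lines up in the other view too; the cover plate comes out at z≈0.085–0.09 as it should. Take the cover.

Run:
```python
from h import *
qc,qd,qr=np.load("pics/q.npy")
yaw=np.degrees(qc[3]); c=qc[:2]
env.goto([*c,.22],[180,0,yaw])
print(env.move_straight([*c,.106],rate=.1,force_limit=8))
env.gripper_to(0,12); s=env.read_state(); print(s["opening"],s["finger_force"],s["position"],s["clock"])
env.move_straight([*c,.16],rate=.1); env.move_straight([*c,.28],rate=.2)
s=env.read_state(); print(s["opening"],s["finger_force"],s["force"],s["clock"])
p=env.grab_frame("wrist"); cv2.imwrite("pics/held.png",p["image"])
m=env.trace(p,"cover"); print([(a["score"],a["mask"].sum()) for a in m[:2]])
if m:
    q,f=fit([(p,m[0]["mask"].astype(float))],MOD["cover"],[*c,.264,qc[3]],(0,1,3)); print(q,f,c)
    cv2.imwrite("pics/held.png",overlay(p,q,MOD["cover"])[100:400,120:520])
```

```text
False
0.11280321067620339 11.999986446462572 [0.49597586 0.24442919 0.10598055] 13.325
0.11725096950206207 11.99990239518229 [-0.41059665  0.65690414 -1.25135803] 14.7667
[(0.64, np.int64(5762))]
[ 0.49531523  0.24345286  0.264      -0.03498495] 0.7390850126930327 [0.49599298 0.24440783]
```

View pics/held.png

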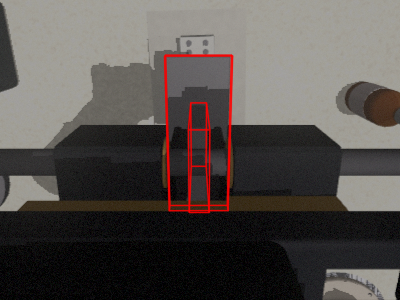

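The cover is held (10 mm gap), its front edge at row ~155 matching the model; the cassette stays seated below. Place it.

Run:
```python
from h import *
qc,qd,qr=np.load("pics/q.npy")
r=qr[:2]; o=[180,0,np.degrees(qr[3])]
env.move_straight([*r,.28],o,rate=.22)
env.move_straight([*r,.135],rate=.1); env.dwell(.3)
h=env.move_straight([*r,.109],rate=.03,force_limit=2.5); s=env.read_state(); print(h,s["position"],s["force"],s["clock"])
env.gripper_to(.35); env.dwell(.3)
env.move_straight([*r,.2],rate=.1); env.gripper_to(1.0)
yaw=qr[3]; u=np.array([np.cos(yaw),np.sin(yaw)])
V=[]
for i,d in enumerate(([-.03,.06],[-.03,-.05])):
    env.move_straight([*(r+d),.29],[180,0,0],rate=.25); env.dwell(.1)
    p=env.grab_frame("wrist"); m=env.trace(p,"cover"); V.append((p,m))
    print([(a["score"],a["mask"].sum()) for a in m[:1]])
v=[(p,m[0]["mask"].astype(float)) for p,m in V if m and m[0]["score"]>.4]
q,f=fit(v,MOD["cover"],[*r,.1,yaw]); e=q[:2]-r
print(q,f,"err along,across",e@u,e@[-u[1],u[0]],env.read_state()["clock"])
ims=[overlay(p,qr,MOD["rest"][2:],(255,0,0),overlay(p,q,MOD["cover"]))[60:260,220:440] for p,_ in V]
cv2.imwrite("pics/placed.png",cv2.resize(np.hstack(ims),(800,364)))
```

```text
True [ 0.52232424 -0.21307288  0.11550507] [1.08232009 0.42726567 1.49706209] 19.6333
[(0.97, np.int64(2871))]
[(0.77, np.int64(2853))]
[ 0.52183074 -0.21346679  0.09571071 -0.17202634] 0.03849992686703484 err along,across -0.0006071860572488074 -0.0004136672764833349 24.35
```

View pics/placed.png

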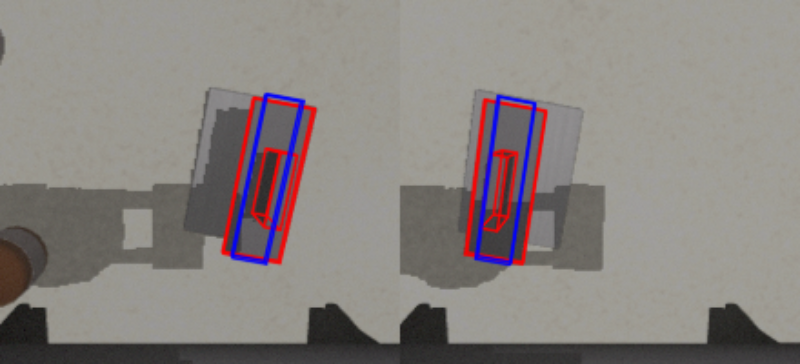

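The cover stands level on the bar, centred within 1 mm. Now measure the uncovered cassette.

Run:
```python
from h import *
qc,qd,qr=np.load("pics/q.npy")
V=[]
for pos in ((.465,.19,.29),(.465,.29,.29)):
    env.move_straight(pos,[180,0,0],rate=.28); env.dwell(.1)
    p=env.grab_frame("wrist"); ms=[]
    for t in ("cassette","catch_left_pad","catch_right_pad"):
        m=env.trace(p,t); r=env.search_frame(p,t)
        print(t,[(round(a["score"],2),a["mask"].sum(),np.argwhere(a["mask"]).mean(0)[::-1].round(1)) for a in m[:1]],[(round(a["score"],2),np.round(a["xyz"],4)) for a in r[:1]])
        if m and m[0]["score"]>.5: ms.append(m[0]["mask"])
    V.append((p,np.any(ms,axis=0).astype(float)))
np.save("pics/V.npy",np.array(V,dtype=object))
q,f=fit(V,MOD["cassette"],[*qd[:2],.03,qd[3]]); print("all",q.round(4),np.degrees(q[3]),f,qd)
for v in V: q1,f=fit([v],MOD["cassette"],[*qd[:2],.03,qd[3]],(0,1,3)); print(q1.round(4),f)
np.save("pics/qk.npy",q)
ims=[overlay(p,q,MOD["cassette"]) for p,_ in V]
ims=[cv2.resize(im[int(c[1])-65:int(c[1])+65,int(c[0])-65:int(c[0])+65],(400,400),interpolation=cv2.INTER_CUBIC) for im,c in zip(ims,[proj(p,[*q[:2],.08])[0] for p,_ in V])]
cv2.imwrite("pics/cas.png",np.hstack(ims)); print(env.read_state()["clock"])
```

```text
cassette [(0.63, np.int64(3419), array([276.5, 155. ]))] [(0.72, array([ 0.4523, -0.0016,  0.0756]))]
catch_left_pad [(0.73, np.int64(312), array([259.2, 155.7]))] [(0.78, array([0.5019, 0.263 , 0.0899]))]
catch_right_pad [(0.5, np.int64(219), array([294.8, 156.6]))] [(0.57, array([0.5002, 0.2166, 0.0871]))]
cassette [(0.71, np.int64(3353), array([353.4, 154. ]))] [(0.96, array([0.5048, 0.2446, 0.0925]))]
catch_left_pad [(0.65, np.int64(177), array([335.5, 156.1]))] [(0.58, array([0.5013, 0.2665, 0.0872]))]
catch_right_pad [(0.66, np.int64(261), array([370. , 154.9]))] [(0.72, array([0.5027, 0.2183, 0.0867]))]
all [ 0.4986  0.2423  0.0233 -0.0132] -0.7547697025122241 0.03160079764544638 [ 0.49877831  0.24172601  0.         -0.00164276]
[ 0.4982  0.2413  0.03   -0.0134] 0.034796759147843824
[ 0.499   0.2432  0.03   -0.0052] 0.044658411963473525
27.5333
```

View pics/cas.png

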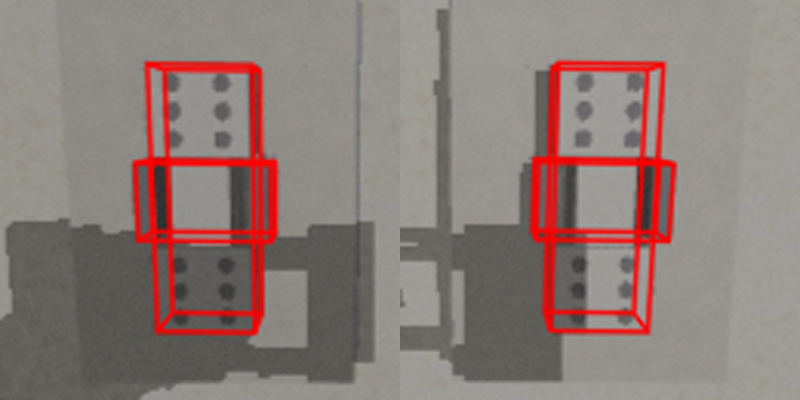

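Model overlays match the cassette and paddles in both views: centre (0.4988, 0.2423), yaw ≈ −0.5°. Pinch.

Run:
```python
from h import *
c=np.array([.4988,.2422]); o=[180,0,-.5]
env.goto([*c,.16],o)
print(env.move_straight([*c,.058],rate=.07,force_limit=6)); s=env.read_state(); print(s["position"],s["force"])
env.gripper_to(0,35); env.dwell(.3); s=env.read_state()
print("closed mm",s["opening"]*87,s["finger_force"],s["force"],s["wrist_torque"],s["position"],s["clock"])
if 42<s["opening"]*87<46.5:
    h=env.move_straight([*c,.075],rate=.03,force_limit=15); s=env.read_state(); print(h,s["opening"]*87,s["force"],s["position"])
    if not h:
        env.move_straight([*c,.178],rate=.06); env.dwell(.5); s=env.read_state(); print(s["opening"]*87,s["finger_force"],s["force"],s["position"],s["clock"])
a=env.grab_frame("side"); t=env.grab_frame("top")
for p in (a,t):
    r=env.search_frame(p,"cassette"); print([(round(x["score"],2),np.round(x["xyz"],3)) for x in r[:1]])
cv2.imwrite("pics/fin.png",cv2.resize(a["image"][120:360,160:480],(800,600)))
```

```text
False
[0.49906472 0.24242495 0.0584875 ] [-0.2151561  -0.43246361  0.09211474]
closed mm 41.57923525144692 35.00138282775879 [-1.57475642  0.34464544  5.81571309] [0.15284762 0.62932433 0.0263468 ] [0.49895567 0.24250948 0.05859833] 30.9
[(0.85, array([0.46 , 0.26 , 0.083]))]
[(0.62, array([0.515, 0.24 , 0.091]))]
```

View pics/fin.png

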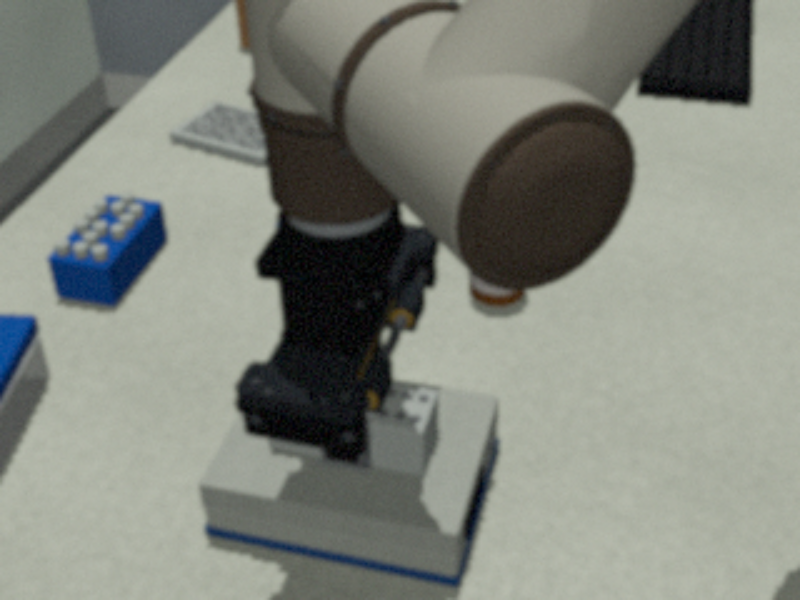

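The fingers are on the paddles (pixel (340,430) in the crop), stopped firmly; 41.6 mm vs 44 mm is plausible linkage nonlinearity. Lift gently with a force guard.

Run:
```python
from h import *
s=env.read_state(); c=s["position"][:2]
h=env.move_straight([*c,.075],rate=.03,force_limit=12); s=env.read_state(); print(h,s["opening"]*87,s["force"],s["position"])
if not h:
    env.move_straight([*c,.178],rate=.06); env.dwell(.5); s=env.read_state(); print(s["opening"]*87,s["finger_force"],s["force"],s["wrist_torque"],s["position"],s["clock"])
a=env.grab_frame("side"); t=env.grab_frame("top")
for p in (a,t):
    for n in ("cassette","cover"):
        r=env.search_frame(p,n); print(n,[(round(x["score"],2),np.round(x["xyz"],3)) for x in r[:1]])
cv2.imwrite("pics/fin2.png",cv2.resize(a["image"][120:360,160:480],(800,600)))
```

```text
False 41.513721367785216 [ 0.29413914  0.7479728  -2.84132452] [0.49883204 0.24228618 0.07488799]
41.448572985922425 34.999483823776245 [ 0.57726932  0.01477098 -1.62304656] [-0.01444608  0.0395343   0.0295114 ] [0.49901972 0.24250411 0.17802488] 34.1833
cassette [(0.77, array([0.472, 0.263, 0.185]))]
cover [(0.9, array([ 0.522, -0.209,  0.113]))]
cassette [(0.69, array([0.518, 0.244, 0.209]))]
cover [(0.76, array([ 0.523, -0.211,  0.106]))]
```

View pics/fin2.png

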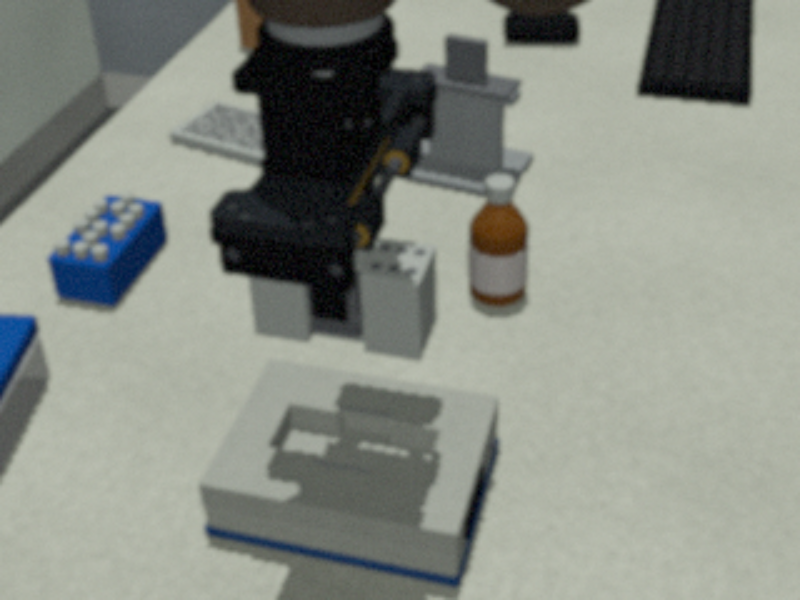

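Cassette hangs level and clear above the dock (underside from (255,335) to (420,355), parallel to the dock edge), and the cover stands on the rest at (465,75). Hand in.

```bash
python3 -c "
from workcell import env
print(env.close_job())"
```

```text
the job is handed in; nothing more can be done
None
```

I handed the job in without seeing a verdict: the cover stands level on the rest, about 1 mm off centre. The cassette is held level and still about 12 cm above its seat, with the catches pinched at 35 N. The bottle and jar were not touched.

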